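# Lock a lugged sub into the bench bayonet receiver

## Robot

A 6-joint arm with a two-finger parallel gripper is mounted at the origin on a cart in front of the work surface, level with it; the furniture and walls round the work are solid. World frame = base frame: x ahead of the robot, y to its left, z up, the work surface at z = 0. Lengths are in mm, angles in rad, forces in N, time in s.
With the tool pointing down it reaches from about 350 to 950 mm from the base axis. Payload 17.4 kg.
Tool frame: the origin (TCP) lies on the centre line of the jaws, within the pads' length; the fingertips stand 17 mm ahead of it and the grasp point (between the pads) lies 2 mm behind it; z points along the fingers, y is the line along which they close (so a half turn about z gives the same grasp; the last joint's range is limited). The gripper opens to 93 mm and grips with 3 to 60 N. Pads are 15 mm wide; open, the fingers measure 128 mm over their backs; the gripper's body (75 mm by 188 mm) begins 65 mm behind the grasp point.
Start: joints at [-1.315, 0.116, 1.442, -0, 1.584, -0.038], TCP at [195.465, -646.085, 235.646] pointing down, gripper open.
Joint ranges: [-2.83, 2.83], [-0.83, 2.19], [0.07, 2.5], [-1.14, 4.28], [0.01, 3], [-2.97, 2.97]. Speed limits (rad/s): [1.89, 1.89, 2.22, 3.14, 3.14, 3.14].

## Interface

Orientations are given as a unit quaternion [x, y, z, w].
In Python, from workcell import r, viewer, order gives the robot as it stands (r), with the cameras (viewer) and the job (order). Calls block until the motion is done:
- r.move_pose(position, orientation): joint-space move of the TCP to a pose.
- r.servo_line(position, rotation=None, max_speed=150, threshold=None): straight line of the TCP; rotation=None keeps the orientation; max_speed is the mean speed in mm/s. With threshold (N) it stops when the force on the tool has changed by that much, and returns True; else False.
- r.set_joints(angles): joint-space move.
- r.open_gripper() and r.grab(grasp_force=None): open the fingers fully, or close them until they stop; grasp_force is the grip in N (None keeps the last).
- r.wait(seconds).
- r.solve_ik(position, orientation): joint angles nearest the present ones, or None.
- r.read_state(): the state.
- viewer.snapshot(name): name is "scene" or "side" or "wrist"; returns the picture (384x512x3 uint8, blue, green, red); there is no depth.
- viewer.camera_params(name): a dict with "camera_matrix" (3x3 intrinsics, pixels), "k1" (the pictures are not rectified: a ray, as slopes to the right and down, at radius r is drawn at 1 + k1 r^2 times it, then the intrinsics apply), "R" (3x3) and "t" (3): a world point X has camera coordinates R X + t. Camera axes: x right, y down, z forward; pixel columns grow to the right and rows downward; lengths in mm; the calibration is good to about 2 mm. A picture is of the moment at which its call begins: read the wrist's pose just before it. camera_params takes no time and is no camera call; for the wrist camera it gives the pose at the moment of the call.
A pose or a line that the arm cannot do raises r.IKError and nothing moves.
- order.sign_off(): hands the job in; it is judged then, once.
The state is a dict: "time": time; "joints": joint angles; "qvel": joint speeds; "joint_efforts": joint torques, N m; "ee_pos": TCP position; "ee_rot": TCP orientation; "ft_force": force on the tool from outside, world axes, zero at the start; "torque": the same for the moment, N m; "gripper_width": finger opening in mm; "gripper_force": force on a finger pad.
Only numpy, scipy, OpenCV 4.12 (cv2) and the standard library are available. Lean on these libraries where they do the work, as an engineer would, in place of code of your own. Each camera call takes 0.05 s, during which the arm holds its last target. There are 200 camera calls.

## Task

Take the ported sub with the two side lugs out of the V-blocks, stand it upright on the desk, lug end down, and let go of it. Then take it again from above by its upper end, set it in the mouth of the round bayonet receiver and turn it, pressing only lightly, until the lugs drop through the keyways and it sinks fully home; turn it clockwise (seen from above) up to the stop and let go. Leave the other things on the desk where they are.

Things in the scene. Friction and masses are not known exactly. Their poses are not given: they have to be found in the camera images.
- sub: the lugged ported sub: blackened steel bar 165 mm long, 44 mm diameter, about 0.5 kg, the only one with two side lugs. Origin: centre of its nose (lug end) face; z runs along the bar to the upper end. Grip it anywhere above 20 mm from the nose. At the start it lies level in the V-blocks, nose to the left (+y, give or take 25 degrees), lugs level, axis 76 mm above the desk
- sub_nose (a point): on the sub's axis at the mid-height of its lugs, 10 mm above the nose face; axes as the sub's. The lugs stand out at its +x and -x sides: each 10 mm wide, 8 mm high along the bar (6 to 14 mm above the nose face), reaching 28.5 mm from the axis, lower edges bevelled 2 mm
- sub_top (a point): centre of the sub's upper end face, 165 mm from its nose face; axes as the sub's
- receiver: bayonet receiver, fixed on the desk: grey base plate 130 x 130 x 14 mm, on it a round steel hub of 84 mm diameter with a bore of 47 mm. Origin: centre of its underside; z up. Two keyways 13 mm wide cut through the hub's lip at its +x and -x sides, out to 30.5 mm from the axis. The sub goes in with its x axis along the receiver's x axis, either way round
- receiver_mouth (a point): centre of the bore at the top of the lip, 52 mm above the desk. The lip is 9 mm thick. With the lugs off the keyways the sub rests on the lip, its nose face 6 mm below this point; with the lugs over them it drops 20 mm further
- receiver_floor (a point): centre of the undercut's floor, 26 mm above the desk: the nose face rests here when fully home, the lugs with 3 mm of play under the lip. There the sub turns clockwise only (seen from above), almost freely, by about 71 degrees from the keyways to a hard stop; there is no spring
- v_rest: fixed rest with two steel V-blocks in which the sub lies at the start: base plate 190 x 72 x 10 mm, long along its y axis; origin at the centre of its underside. Blocks 24 mm thick, 60 mm wide, tops 70 mm above the desk, 76 mm clear between them, so the sub's middle can be gripped there
- clear_spot (a point): a place on the 2 mm desk pad between the rest and the receiver that is always clear for standing the sub (any other clear place will do); the pad lies on the desk beyond about x = 0.50 m
- plain_sub: bystander: a ported sub of the same pattern but with no lugs, 44 x 44 x 165 mm, standing free; origin at the centre of its foot
- slotted_coupling: bystander: a blackened slotted coupling, 34 mm diameter, 74 mm tall, standing free on the desk pad; origin at the centre of its foot
- steel_bush: bystander: a plain blackened bush, 34 mm diameter, 74 mm tall, standing free beside the slotted coupling; origin at the centre of its foot
- loupe: bystander: a black eye loupe, 36 mm diameter, 34 mm tall, near the desk's front edge; origin at the centre of its foot
- flange_ring: bystander: a flanged ring, 92 mm diameter, 31 mm thick, lying flat near the front edge; origin at the centre of its underside
- plug_gauge: bystander: a plug gauge, 102 mm long, 18 mm thick, lying near the front edge; origin under its middle
- caliper: bystander: a digital caliper, 235 mm long, 16 mm thick, lying at the right front; origin under its middle

How it is judged:
By the outcome, as a careful person would: the job done as asked, in the order asked, and still so for the second after the job is handed in, with the robot touching nothing.
It also fails if it takes over 56 s, if anything falls off the work surface, if the arm or the gripper's body presses on something with over 40 N, if the wrist force passes 120 N, or if a joint passes its speed limit or range.

## Working session

There is one attempt and no reset: what is moved stays moved. The work goes in short steps, each a Python script; the robot and the scene stay as the last script left them, time stands still between calls to the robot, and variables do not carry over. Pictures are saved under pics/ and viewed, at most 10 in all, crops included, and the job is handed in when it is done.

```bash
ls; mkdir -p pics
python3 - <<'E'
from workcell import r, viewer, order
import cv2,numpy as np
a=viewer.snapshot("scene");b=viewer.snapshot("side")
cv2.imwrite("pics/scene.png",a);cv2.imwrite("pics/side.png",b)
for n in("scene","side","wrist"):
    c=viewer.camera_params(n);R=np.array(c["R"]);t=np.array(c["t"]);print(n,np.round(c["camera_matrix"],1).tolist(),c["k1"],np.round(-R.T@t),np.round(R,3).tolist())
s=r.read_state();print(s["time"],s["ee_rot"],s["gripper_width"])
E
```

```text
pics
workcell.py
scene [[431.5, 0.0, 257.4], [0.0, 431.5, 189.1], [0.0, 0.0, 1.0]] 0.007486094682569731 [-235. -531.  814.] [[0.583, -0.812, 0.021], [-0.485, -0.369, -0.793], [0.652, 0.452, -0.609]]
side [[361.4, 0.0, 256.5], [0.0, 361.4, 191.5], [0.0, 0.0, 1.0]] -0.09279739540465415 [110. 768. 486.] [[-0.87, -0.493, 0.002], [-0.207, 0.361, -0.909], [0.448, -0.792, -0.416]]
wrist [[284.2, 0.0, 252.7], [0.0, 284.2, 192.2], [0.0, 0.0, 1.0]] -0.05719536673591924 [ 272. -624.  383.] [[0.29, -0.957, -0.001], [-0.917, -0.278, 0.285], [-0.273, -0.082, -0.959]]
0.1 [ 9.89229303e-01  1.46373180e-01 -6.65963259e-05 -5.23777106e-04] 93.30039984602146
```

View pics/scene.png

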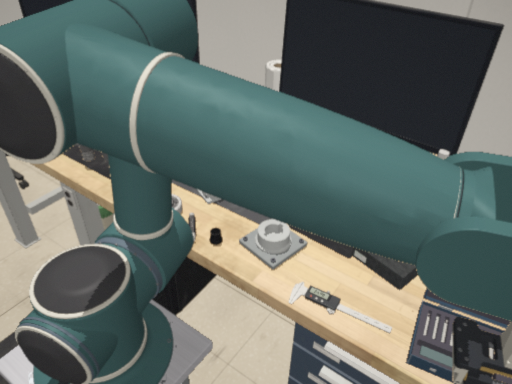

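View pics/side.png

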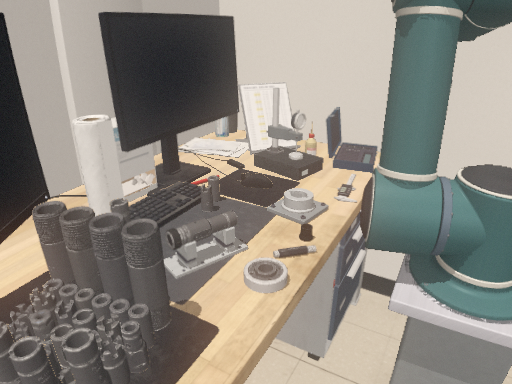

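The scene view shows the receiver at (273,230), the caliper at (340,305) and the loupe at (216,236), with the arm hiding the rest. The side view shows the sub in the V-blocks at (203,228), the receiver mouth at (299,197), the coupling and bush at (212,193), the ring at (265,274) and the gauge at (295,251).

```bash
cat > h.py <<'E'
from workcell import r, viewer, order
import cv2,numpy as np
from scipy.spatial.transform import Rotation as Ro
def ray(c,px):
    K=np.array(c["camera_matrix"]);R=np.array(c["R"]);t=np.array(c["t"])
    d=(np.array(px,float)-K[:2,2])/K[[0,1],[0,1]];u=d.copy()
    for _ in range(20): u=d/(1+c["k1"]*(u@u))
    return -R.T@t, R.T@np.r_[u,1]
def onz(c,px,z):
    o,d=ray(c,px); return o+d*(z-o[2])/d[2]
def meet(rays):  # least-squares point nearest the rays
    A=np.zeros((3,3));b=np.zeros(3);P=[]
    for o,d in rays:
        d=d/np.linalg.norm(d);M=np.eye(3)-np.outer(d,d);A+=M;b+=M@o;P.append((M,o))
    x=np.linalg.solve(A,b);return x,[round(float(np.linalg.norm(M@(x-o))),1) for M,o in P]
def proj(c,X):
    K=np.array(c["camera_matrix"]);p=np.array(c["R"])@X+np.array(c["t"]);u=p[:2]/p[2];u=u*(1+c["k1"]*(u@u))
    return u*K[[0,1],[0,1]]+K[:2,2]
def down(yaw): # tool z down, tool y at angle yaw (rad) from world +x
    y=np.array([np.cos(yaw),np.sin(yaw),0]);z=np.array([0,0,-1.]);return Ro.from_matrix(np.c_[np.cross(y,z),y,z]).as_quat()
E
python3 - <<'E'
from h import *
c=viewer.camera_params("side");s=viewer.camera_params("scene")
for n,p,z in(("left end",(173,236),76),("right end",(234,219),76),("mouth",(299,197),52),("bush",(208,209),2),("coup",(216,206),2),("loupe",(306,238),0),("tubefoot",(146,320),0)):print(n,onz(c,p,z).round())
print("mouth scene",onz(s,(273,230),52).round())
w=viewer.camera_params("wrist");q=Ro.from_quat(r.read_state()["ee_rot"]).as_matrix();p=r.read_state()["ee_pos"]
R=np.array(w["R"]);print((q.T@(-R.T@w["t"]-p)).round(1),(q.T@R.T).round(3).tolist())
print(q.round(2).tolist())
E
```

```text
left end [594. 279.  76.]
right end [521. 149.  76.]
mouth [456. -85.  52.]
bush [693.  24.   2.]
coup [684.  -3.   2.]
loupe [385.  27.  -0.]
tubefoot [529. 439.   0.]
mouth scene [463. -99.  52.]
[  79.5    0.8 -147.9] [[-0.0, -0.959, -0.285], [1.0, -0.0, 0.0], [-0.0, -0.285, 0.959]]
[[0.96, 0.29, -0.0], [0.29, -0.96, 0.0], [0.0, -0.0, -1.0]]
```

```bash
cat >> h.py <<'E'
def shot(name,fn):
    c=viewer.camera_params(name);im=viewer.snapshot(name);cv2.imwrite(f"pics/{fn}.png",im)
    import pickle;pickle.dump({k:np.array(v) for k,v in c.items() if k in("camera_matrix","k1","R","t")},open(f"pics/{fn}.pkl","wb"));return c,im
def cam(fn):
    import pickle;return pickle.load(open(f"pics/{fn}.pkl","rb"))
E
python3 - <<'E'
from h import *
for i,(x,y) in enumerate([(420,-130),(420,-30),(530,160),(530,260)]):
    r.move_pose([x,y,230],down(-np.pi/2));shot("wrist",f"w{i}")
s=r.read_state();print(s["time"],np.round(s["joints"],2))
a=[cv2.imread(f"pics/w{i}.png") for i in range(4)]
cv2.imwrite("pics/m01.png",np.vstack(a[:2])[:, :]) ;cv2.imwrite("pics/m01.png",cv2.resize(np.hstack(a[:2]),(800,300)))
E
```

```text
4.175 [ 0.41 -0.07  1.64 -0.    1.57  1.98]
```

View pics/w0.png

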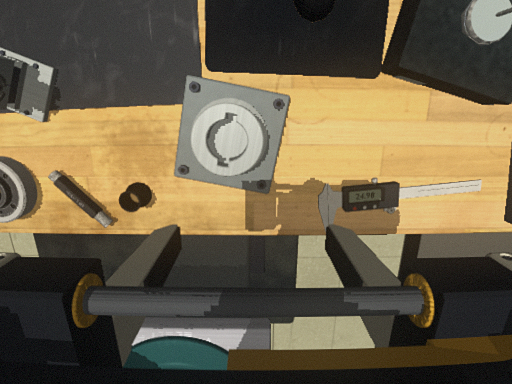

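View pics/w2.png

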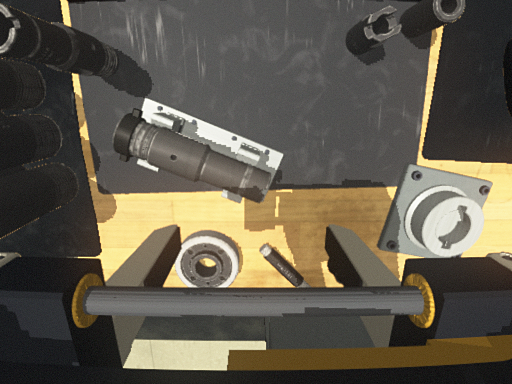

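w0 shows the receiver hub at (230,139), with keyways up and down at (228,115) and (222,163), and its plate corners at about (190,77), (291,95), (270,191) and (175,176). w2 shows the sub's nose and lugs at about (128,135), its upper end at (258,187), and the coupling and bush at the upper right.

Run:
```python
from h import *
C=[]
for i,(x0,y0,x1,y1) in ((0,(165,65,300,200)),(1,None or (0,0,512,240))):
    im=cv2.imread(f"pics/w{i}.png");c=cam(f"w{i}")
    hsv=cv2.cvtColor(im,cv2.COLOR_BGR2HSV);m=((hsv[...,1]<50)&(hsv[...,2]>85)).astype(np.uint8)
    mm=np.zeros_like(m);mm[y0:y1,x0:x1]=m[y0:y1,x0:x1];mm[235:]=0
    mm=cv2.morphologyEx(mm,cv2.MORPH_OPEN,np.ones((3,3)))
    for ct in cv2.findContours(mm,0,1)[0]:
        if cv2.contourArea(ct)>4000:
            P=np.array([onz(c,p,14)[:2] for p in ct[:,0]],np.float32)
            print(i,"plate",cv2.minAreaRect(P),cv2.boundingRect(ct))
    g=cv2.cvtColor(im,cv2.COLOR_BGR2GRAY);b=((g>165)&(mm>0)).astype(np.uint8)
    for ct in cv2.findContours(b,0,1)[0]:
        if cv2.contourArea(ct)>1200: print(i,"hub bright",cv2.fitEllipse(ct),cv2.contourArea(ct))
a=cv2.imread("pics/w2.png")[80:220,90:300];b=cv2.imread("pics/w3.png")[60:220,150:420]
f=lambda a,k:cv2.resize(a,None,fx=k,fy=k,interpolation=cv2.INTER_CUBIC)
g=lambda a:np.clip(a.astype(float)*1.6,0,255).astype(np.uint8)
o=np.zeros((600,800,3),np.uint8);A=f(g(a),2.1);o[:A.shape[0],:A.shape[1]]=A
B=f(g(b),1.9);o[295:295+B.shape[0],:B.shape[1]]=B[:305]
for i,(cx,cy) in enumerate(((230,138),)):
    D=f(cv2.imread("pics/w0.png")[100:180,185:275],3.5);o[:D.shape[0],460:460+D.shape[1]]=D
D=f(cv2.imread("pics/w1.png")[70:230,250:450],1.4);o[320:320+D.shape[0],520:520+D.shape[1]]=D
cv2.imwrite("pics/crop.png",o)
```

```text
0 plate ((465.1523742675781, -101.64595031738281), (127.7708969116211, 127.37104034423828), 78.85797882080078) (175, 75, 114, 113)
0 hub bright ((226.63912963867188, 136.81517028808594), (71.80668640136719, 76.28282165527344), 0.19881212711334229) 4252.0
1 plate ((464.8285827636719, -100.4451904296875), (127.55149841308594, 127.57400512695312), 78.7840805053711) (250, 75, 120, 111)
1 hub bright ((61.88274002075195, 189.7049102783203), (56.46669006347656, 68.44388580322266), 138.67599487304688) 3030.5
1 hub bright ((312.1148681640625, 137.59637451171875), (74.01952362060547, 75.2684097290039), 55.04508590698242) 4297.0
```

View pics/crop.png

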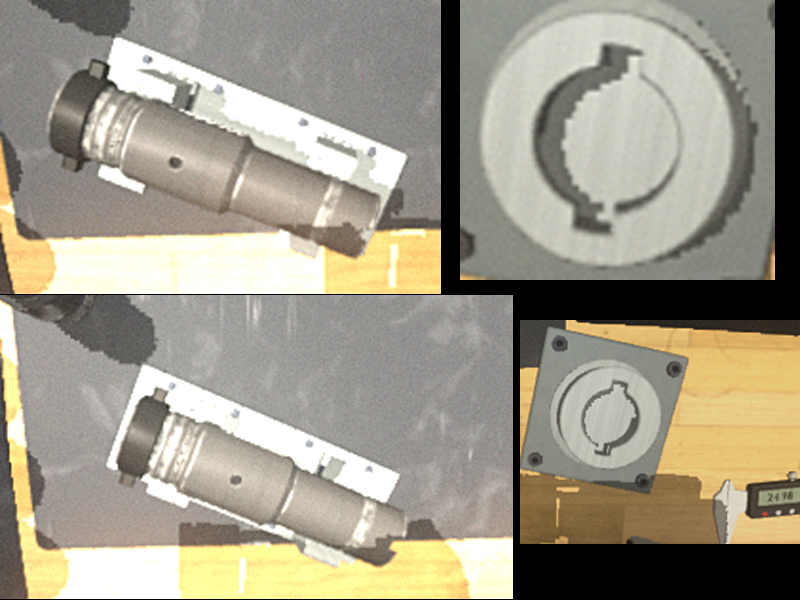

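The crops show two things:
- **Receiver keyways:** in w0 their centres are near crop (622,55) and (593,225), which agrees with a receiver x axis of about -11°.
- **Sub lugs:** in w2 they are at crop (99,68) and (70,163), and in w3 at (159,395) and (126,478). The upper end is at crop (369,225) in w2 and about (397,532) in w3.

Run:
```python
from h import *
c0,c1,c2,c3=[cam(f"w{i}") for i in range(4)]
f2=lambda p:(90+p[0]/2.1,80+p[1]/2.1); f3=lambda p:(150+p[0]/1.9,60+(p[1]-295)/1.9)
L={}
for n,a,b in(("lugA",(99,68),(159,395)),("lugB",(70,163),(126,478)),("end",(369,225),(397,532)),("port",(175,162),(235,480))):
    x,e=meet([ray(c2,f2(a)),ray(c3,f3(b))]);L[n]=x;print(n,x.round(1),e, onz(c2,f2(a),76).round(1),onz(c3,f3(b),76).round(1))
f0=lambda p:(185+(p[0]-460)/3.5,100+p[1]/3.5); f1=lambda p:(250+(p[0]-520)/1.4,70+(p[1]-320)/1.4)
for n,a,b in(("hub",(612,137),(609,411)),("bore",(609,140),(611,418))):print(n,meet([ray(c0,f0(a)),ray(c1,f1(b))]),onz(c0,f0(a),52).round(1),onz(c1,f1(b),52).round(1))
for z in(0,):
    nose=(L["lugA"]+L["lugB"])/2;d=L["lugA"]-L["lugB"];print("lug angle",np.degrees(np.arctan2(d[1],d[0])),np.linalg.norm(d[:2]));d=nose-L["end"];print("axis",np.degrees(np.arctan2(d[1],d[0])),np.linalg.norm(d[:2]))
# hub circle automatic: bright top contour hull
for i,c,roi in((0,c0,(185,95,272,180)),(1,c1,(272,95,352,176))):
    g=cv2.cvtColor(cv2.imread(f"pics/w{i}.png"),6);b=np.zeros_like(g);x0,y0,x1,y1=roi
    b[y0:y1,x0:x1]=(g[y0:y1,x0:x1]>172);
    ct=max(cv2.findContours(b,0,1)[0],key=cv2.contourArea);P=np.array([onz(c,p,52)[:2] for p in ct[:,0]],np.float32)
    print(i,cv2.minEnclosingCircle(P),cv2.fitEllipse(P))
```

```text
lugA [605.8 278.5  73.6] [0.5, 0.5] [606.3 277.5  76. ] [605.3 278.3  76. ]
lugB [559.6 297.7  76.4] [0.4, 0.4] [559.1 297.9  76. ] [560.  297.7  76. ]
end [529.4 143.9  84.4] [1.3, 1.3] [525.7 143.5  76. ] [528.5 140.8  76. ]
port [562.2 237.7  95.1] [0.2, 0.2] [559.3 243.1  76. ] [558.8 236.3  76. ]
hub (array([ 466.99976322, -102.57397446,   38.85123628]), [2.6, 2.6]) [ 465.8 -103.8   52. ] [470.7 -99.6  52. ]
bore (array([ 464.54572929, -102.44532269,   47.9710388 ]), [0.1, 0.1]) [ 464.8 -102.8   52. ] [ 465.1 -101.6   52. ]
lug angle -22.600175174697515 49.99502497426308
axis 69.71017841181337 153.6804916162351
0 ((467.45501708984375, -102.26722717285156), 43.73752975463867) ((466.33843994140625, -101.23772430419922), (80.07891845703125, 84.65878295898438), 92.62909698486328)
1 ((466.782958984375, -96.68309783935547), 45.19213104248047) ((466.5279235839844, -98.50760650634766), (81.58164978027344, 86.7397689819336), 147.83668518066406)
```

```bash
cat >> h.py <<'E'
T=np.radians(30);AX=np.radians(68.5)
n=np.array([np.cos(AX),np.sin(AX),0]);Z=np.array([0,0,1.])
lugmid=np.array([582.7,288.1,76.]);G=lugmid-75*n
def q_(z,x): return Ro.from_matrix(np.c_[x,np.cross(z,x),z]).as_quat()
z0=-Z*np.cos(T)+n*np.sin(T);q0=q_(z0,-n*np.cos(T)-Z*np.sin(T))
def stand(a):
    h=np.array([np.cos(a),np.sin(a),0]);z=h*np.cos(T)-Z*np.sin(T);return z,q_(z,Z*np.cos(T)+h*np.sin(T))
tcp=lambda g,z:g+2*z   # TCP for a wanted grasp point
E
python3 - <<'E'
from h import *
print(G)
for dz in(0,120,200):
    j=r.solve_ik(tcp(G,z0)+[0,0,dz],q0);print(dz,None if j is None else np.round(j,2))
for a in (-60,-45,-30,-15,0,15,30):
  z,q=stand(np.radians(a))
  for g in ([560,25,88],[560,25,250]):
    j=r.solve_ik(tcp(np.array(g),z),q);print(a,g,None if j is None else np.round(j,2))
E
```

```text
[555.212408  218.3186824  76.       ]
0 [ 0.12 -0.12  2.01  0.53  1.05 -2.87]
120 [ 0.12 -0.22  1.89  0.48  1.24 -2.75]
200 [ 0.12 -0.25  1.79  0.47  1.36 -2.69]
-60 [560, 25, 88] [ 0.45 -0.02  2.09 -1.13  1.27 -2.73]
-60 [560, 25, 250] None
-45 [560, 25, 88] None
-45 [560, 25, 250] None
-30 [560, 25, 88] None
-30 [560, 25, 250] [ 0.33 -0.53  2.2  -0.98  0.91  2.83]
-15 [560, 25, 88] None
-15 [560, 25, 250] [ 0.19 -0.66  2.28 -0.68  0.64  2.39]
0 [560, 25, 88] [-0.   -0.53  2.48  0.01  0.14  1.56]
0 [560, 25, 250] [-0.   -0.72  2.31  0.    0.51  1.57]
15 [560, 25, 88] [-0.2  -0.49  2.46  1.17  0.43  0.2 ]
15 [560, 25, 250] [-0.2  -0.69  2.29  0.68  0.66  0.76]
30 [560, 25, 88] [-0.34 -0.37  2.38  1.25  0.77 -0.11]
30 [560, 25, 250] [-0.34 -0.58  2.23  0.97  0.93  0.32]
```

Run:
```python
from h import *
z,q=stand(np.radians(15))
for g in ([585,35,90],[585,35,250]):
    j=r.solve_ik(tcp(np.array(g),z),q);print(g,None if j is None else np.round(j,2))
P=tcp(G,z0)
r.move_pose(P+[0,0,120],q0)
print(r.servo_line(P+[0,0,12],threshold=15), r.servo_line(P,max_speed=60,threshold=15))
s=r.read_state();print(s["time"],np.round(s["ft_force"],1),s["ee_pos"]-P)
r.grab(40);s=r.read_state();print(s["gripper_width"],s["gripper_force"],np.round(s["ft_force"],1),s["time"])
r.servo_line(P+[0,0,60],max_speed=100)
s=r.read_state();print(s["gripper_width"],s["gripper_force"],np.round(s["ft_force"],1),s["time"],np.round(s["joints"],2))
shot("side","s1")
```

```text
[585, 35, 90] [-0.15 -0.42  2.4   1.2   0.38  0.18]
[585, 35, 250] [-0.15 -0.62  2.25  0.66  0.61  0.78]
False False
9.3083 [-0.6  0.1 -0.1] [-0.16364251 -0.01867381 -0.30853469]
42.75717398183218 39.98969614505768 [-11.8  -0.    5.3] 10.15
43.24324100047056 39.95755076408386 [ 0.1  0.  -3.9] 10.9 [ 0.12 -0.17  1.96  0.5   1.14 -2.81]
```

View pics/s1.png

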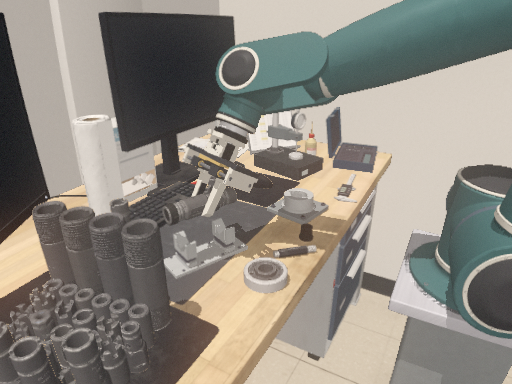

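The side view shows the sub level in the jaws at (190,207), clear of the V-blocks.

Run:
```python
from h import *
s=r.read_state();r.servo_line(s["ee_pos"]+[0,0,130],max_speed=200)
z,q=stand(np.radians(15));g=np.array([585,35,0.])
r.move_pose(tcp(g+[0,0,230],z),q)
s=r.read_state();print(s["time"],np.round(s["ft_force"],1),s["gripper_width"])
r.servo_line(tcp(g+[0,0,105],z),max_speed=150)
hit=r.servo_line(tcp(g+[0,0,78],z),max_speed=25,threshold=6)
s=r.read_state();print(hit,s["time"],np.round(s["ft_force"],1),s["gripper_width"],s["ee_pos"]-tcp(g,z))
shot("side","s2");shot("wrist","w4")
cv2.imwrite("pics/m2.png",np.hstack([cv2.imread("pics/s2.png")[100:300,120:400],cv2.imread("pics/w4.png")[:200]]))
```

```text
14.6333 [-0.4 -0.1 -3.1] 42.869518240152196
True 16.3333 [-1.6  0.8  4.3] 42.99324231435366 [ 0.21730161  0.11742735 87.87689545]
```

View pics/m2.png

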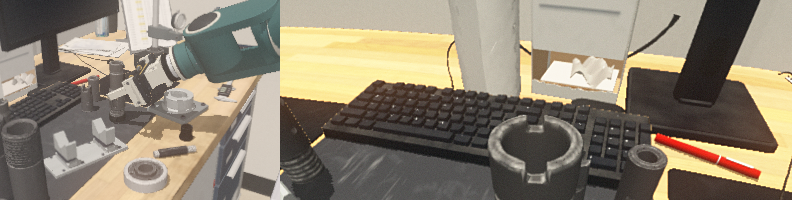

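The crop shows the sub upright in the gripper on the pad at about (115,75), near the coupling, and it touched the desk at the expected height. I'll release it and back off.

Run:
```python
from h import *
z,q=stand(np.radians(15));p=r.read_state()["ee_pos"]
r.open_gripper();s=r.read_state();print(s["gripper_width"],np.round(s["ft_force"],1))
r.servo_line(p-z*110,max_speed=180)
r.servo_line(r.read_state()["ee_pos"]+[0,0,150],max_speed=250)
for i,(x,y) in enumerate([(555,35),(555,-25)]):
    r.move_pose([x,y,320],down(-np.pi/2));shot("wrist",f"w{5+i}")
s=r.read_state();print(s["time"],np.round(s["joints"],2))
a,b=[cv2.imread(f"pics/w{i}.png")[:250,:] for i in(5,6)]
cv2.imwrite("pics/m3.png",np.clip(1.5*np.vstack([a,b]),0,255).astype(np.uint8))
```

```text
92.83037824819841 [ 0.7  0.4 -0.1]Traceback (most recent call last):
  File "<stdin>", line 4, in <module>
host.IKError: the arm cannot follow that straight line within its joint ranges
```

Run:
```python
from h import *
z,q=stand(np.radians(15));p=r.read_state()["ee_pos"]
h=np.array([np.cos(np.radians(15)),np.sin(np.radians(15)),0])
for b,u in((60,35),(50,60),(40,60),(30,80),(15,100),(0,110)):
    try: r.servo_line(p-h*b+[0,0,u],max_speed=120);print("ok",b,u);break
    except r.IKError: pass
p=r.read_state()["ee_pos"]
try: r.servo_line(p+[0,0,200-p[2]+30],max_speed=250)
except r.IKError as e: print(e)
s=r.read_state();print(s["ee_pos"],s["time"],np.round(s["joints"],2),np.round(s["ft_force"],1))
```

```text
ok 50 60
[538.11864935  22.98733882 229.65051031] 18.6583 [-0.22 -0.76  2.36  0.7   0.68  0.73] [-0.3  0.7 -0.9]
```

Run:
```python
from h import *
for i,(x,y) in enumerate([(540,25),(540,-35)]):
    r.move_pose([x,y,310],down(-np.pi/2));shot("wrist",f"w{5+i}")
s=r.read_state();print(s["time"],np.round(s["joints"],2))
a,b=[cv2.imread(f"pics/w{i}.png")[:250,:] for i in(5,6)]
cv2.imwrite("pics/m3.png",np.clip(1.5*np.vstack([a,b]),0,255).astype(np.uint8))
```

```text
20.0917 [-0.11 -0.19  1.62  0.    1.71  1.46]
```

View pics/m3.png

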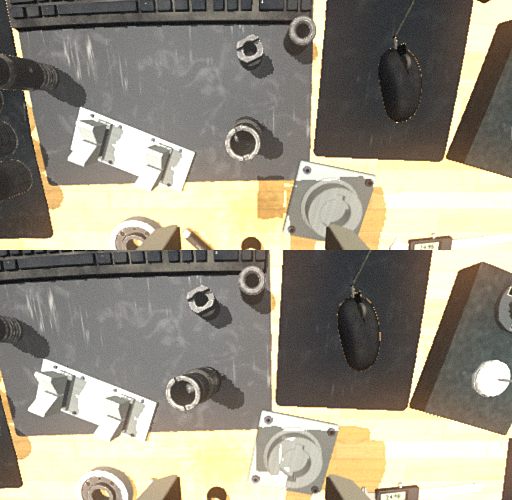

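The standing sub's top ring is at (242,142) in w5 and (184,140) in w6. The receiver is at about (332,207) in w5 and (292,207) in w6. Nothing else has moved.

Run:
```python
from h import *
R=[]
for i,(u,v),rr in((5,(242,142),26),(6,(184,140),26)):
    g=cv2.cvtColor(cv2.imread(f"pics/w{i}.png"),6);c=cam(f"w{i}")
    roi=g[v-rr:v+rr,u-rr:u+rr];b=(roi>75).astype(np.uint8)
    H=cv2.HoughCircles(cv2.resize(roi,None,fx=4,fy=4,interpolation=2),cv2.HOUGH_GRADIENT,1.5,200,param1=120,param2=15,minRadius=55,maxRadius=90)
    ct=max(cv2.findContours(b,0,1)[0],key=cv2.contourArea);e=cv2.fitEllipse(cv2.convexHull(ct))
    p=np.array(e[0])+[u-rr,v-rr];hp=H[0,0]/4+[u-rr,v-rr,0];R.append(ray(c,hp[:2]))
    print(i,"ell",p.round(1),np.round(e[1],1),"hough",hp.round(1),onz(c,p,167).round(1),onz(c,hp[:2],167).round(1),"rad",hp[2]*(c["t"]@c["R"][:,2]*-0+ (np.array(c["R"])@np.array([585,35,167])+c["t"])[2])/284.2)
print(meet(R))
# receiver plate again
for i in(5,6):
    im=cv2.imread(f"pics/w{i}.png");c=cam(f"w{i}");hsv=cv2.cvtColor(im,40);m=((hsv[...,1]<50)&(hsv[...,2]>85)).astype(np.uint8)
    m[225:]=0;m[:150]=0;m=cv2.morphologyEx(m,2,np.ones((3,3)))
    for ct in cv2.findContours(m,0,1)[0]:
        if cv2.contourArea(ct)>2500:print(i,cv2.minAreaRect(np.array([onz(c,p,14)[:2] for p in ct[:,0]],np.float32)))
for a in range(-180,180,30):
  for P in([587,36,152],[465,-101,190]):
    j=r.solve_ik(P,down(np.radians(a)));print(a,None if j is None else round(j[5],2),end=' ')
```

```text
5 ell [236.8 147. ] [57.5 74.3] hough [242.4 143.6  17.4] [581.4  40.8 167. ] [584.8  35.1 167. ] rad 17.547017635982378Traceback (most recent call last):
  File "<stdin>", line 7, in <module>
cv2.error: OpenCV(4.12.0) /io/opencv/modules/imgproc/src/shapedescr.cpp:361: error: (-201:Incorrect size of input array) There should be at least 5 points to fit the ellipse in function 'fitEllipseNoDirect'
```

Run:
```python
from h import *
R=[]
for i,(u,v),rr in((5,(242,142),26),(6,(184,140),26)):
    g=cv2.cvtColor(cv2.imread(f"pics/w{i}.png"),6);c=cam(f"w{i}")
    H=cv2.HoughCircles(cv2.resize(g[v-rr:v+rr,u-rr:u+rr],None,fx=4,fy=4,interpolation=2),cv2.HOUGH_GRADIENT,1.5,200,param1=120,param2=15,minRadius=55,maxRadius=90)
    hp=H[0,0]/4+[u-rr,v-rr,0];R.append(ray(c,hp[:2]));print(i,hp.round(1),onz(c,hp[:2],167).round(1))
print(meet(R))
for i in(5,6):
    im=cv2.imread(f"pics/w{i}.png");c=cam(f"w{i}");hsv=cv2.cvtColor(im,40);m=((hsv[...,1]<50)&(hsv[...,2]>85)).astype(np.uint8)
    m[225:]=0;m[:150]=0;m=cv2.morphologyEx(m,2,np.ones((3,3)))
    for ct in cv2.findContours(m,0,1)[0]:
        if cv2.contourArea(ct)>2500:print(i,cv2.minAreaRect(np.array([onz(c,p,14)[:2] for p in ct[:,0]],np.float32)))
for a in range(-180,180,30):
  for P in([585,35,152],[465,-101,190]):
    j=r.solve_ik(P,down(np.radians(a)));print(a,None if j is None else round(j[5],2),end=' ')
```

```text
5 [242.4 143.6  17.4] [584.8  35.1 167. ]
6 [183.7 143.4  16.9] [584.8  33.5 167. ]
(array([583.852985  ,  35.42845036, 159.27136737]), [0.0, 0.0])
5 ((497.1416320800781, -21.634918212890625), (296.7506408691406, 120.47764587402344), 73.8675537109375)
5 ((524.2994995117188, 254.08416748046875), (183.30752563476562, 65.49745178222656), 89.62550354003906)
6 ((493.87750244140625, -24.954544067382812), (298.8780212402344, 124.73027801513672), 89.76701354980469)
6 ((525.3864135742188, 261.19439697265625), (194.58631896972656, 66.24445343017578), 89.25727844238281)
-180 None -180 2.87 -150 2.63 -150 2.35 -120 2.11 -120 1.83 -90 1.59 -90 1.3 -60 1.06 -60 0.78 -30 0.54 -30 0.26 0 0.02 0 -0.27 30 -0.51 30 -0.79 60 -1.03 60 -1.31 90 -1.55 90 -1.84 120 -2.08 120 -2.36 150 -2.6 150 -2.89
```

```bash
cat >> h.py <<'E'
RX,RY=465.0,-101.5
def st(tag=""):
    s=r.read_state();print(tag,round(s["time"],2),s["ee_pos"].round(1),"F",np.round(s["ft_force"],1),"T",np.round(s["torque"],2),"w",round(s["gripper_width"],1),round(float(s["gripper_force"]),1));return s
E
python3 - <<'E'
from h import *
q=down(-np.pi/2)
r.move_pose([584.8,34.5,230],q)
print(r.servo_line([584.8,34.5,150],max_speed=120,threshold=8));st("at")
r.grab(40);st("grab")
r.servo_line([584.8,34.5,270],max_speed=150);st("lift")
yaw=np.radians(-90+79)
r.move_pose([RX,RY,250],down(yaw));r.servo_line([RX,RY,212],max_speed=100);a=st("above")
print(r.servo_line([RX,RY,189],max_speed=25,threshold=6));st("contact")
shot("side","s3");shot("scene","c3")
cv2.imwrite("pics/m4.png",np.hstack([cv2.resize(cv2.imread("pics/s3.png")[130:250,230:370],None,fx=3,fy=3),cv2.resize(cv2.imread("pics/c3.png")[180:300,210:340],None,fx=2.9,fy=3)]))
E
```

```text
False
at 21.44 [585.1  34.4 151. ] F [-0.7 -0.3  0.4] T [ 0.04 -0.02  0.05] w 93.1 0.0
grab 22.28 [584.8  34.5 149.9] F [-0.6  0.6 -0.4] T [ 0.11  0.01 -0.04] w 43.1 40.0
lift 23.23 [584.5  34.5 268.7] F [-0.6 -0.3 -4.7] T [-0.   -0.03  0.01] w 42.9 39.9
above 25.24 [ 465.  -101.4  211.9] F [ 0.1 -0.3 -3.7] T [-0.02 -0.05 -0.01] w 43.3 40.0
True
contact 25.95 [ 464.9 -101.5  193.4] F [-1.5 -0.1  4.4] T [-0.09 -0.02 -0.01] w 43.4 40.0
```

View pics/m4.png

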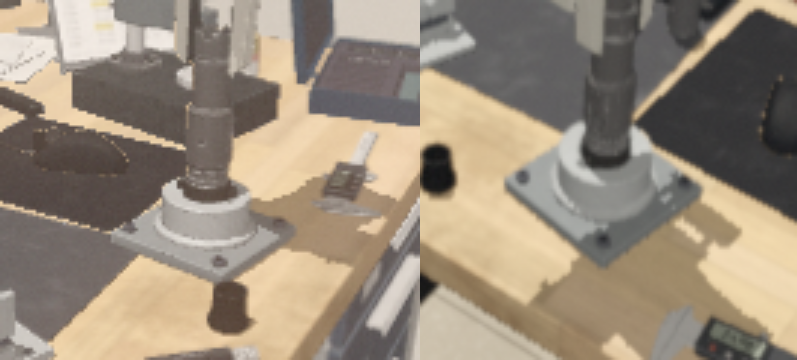

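Both views show the sub upright with its nose in the mouth and the lugs resting on the lip. The contact height, TCP z 193.4, matches the predicted 194. Next is the clockwise search with light pressure.

Run:
```python
from h import *
y=-11.0
for k in range(14):
    p=r.read_state()["ee_pos"];zc=min(p[2],193.6)
    r.servo_line([RX,RY,zc],down(np.radians(y)))
    hit=r.servo_line([RX,RY,zc-3],max_speed=30,threshold=5)
    s=st(f"{y} {hit}")
    if s["ee_pos"][2]<190: break
    y-=3
print(y)
```

```text
-11.0 False 26.55 [ 465.6 -101.7  192.9] F [-4.8 -0.  23. ] T [0.09 1.3  0.07] w 43.3 40.1
-14.0 False 27.05 [ 465.6 -101.7  192.5] F [-5.8  1.  27.1] T [ 0.41  1.65 -0.13] w 43.2 40.1
-17.0 False 27.55 [ 465.9 -101.6  191.6] F [ 0.8  2.4 22.6] T [ 0.45  0.62 -0.39] w 43.5 40.1
-20.0 False 28.05 [ 464.7 -101.5  187.3] F [-0.1 -1.6 -6.3] T [-0.52 -0.54 -0.55] w 43.4 40.0
-20.0
```

Run:
```python
from h import *
y=-20.0
for k in range(8):
    y-=1.5 if y>-26 else 0
    p=r.read_state()["ee_pos"]
    r.servo_line([RX,RY,p[2]+0.3],down(np.radians(y)))
    hit=r.servo_line([RX,RY,max(p[2]-4,171)],max_speed=25,threshold=5)
    s=st(f"{y} {hit}")
    if s["ee_pos"][2]<174.5 or s["ft_force"][2]>15: break
```

```text
-21.5 False 28.62 [ 464.9 -101.5  182.9] F [-0.1 -0.6 -4.6] T [-0.21 -0.01 -0.04] w 43.1 40.0
-23.0 False 29.2 [ 464.9 -101.5  178.7] F [ 0.1 -0.3 -3.3] T [-0.07 -0.04 -0.04] w 43.5 40.0
-24.5 False 29.77 [ 464.9 -101.5  174.4] F [-0.3 -0.9 -4. ] T [ 0.01 -0.07  0.03] w 43.1 40.0
```

Run:
```python
from h import *
hit=r.servo_line([RX,RY,169],max_speed=12,threshold=4);s=st(f"floor {hit}")
z=s["ee_pos"][2]+0.3;r.servo_line([RX,RY,z]);st()
for y in (-40,-60,-78,-86,-89,-92,-95,-98,-101,-104,-107,-110):
    r.servo_line([RX,RY,z],down(np.radians(y)))
    s=st(y)
    if abs(s["torque"][2])>0.6: break
```

```text
floor True 30.03 [ 465.1 -101.5  173.8] F [-0.2  0.2  7.2] T [ 0.01 -0.09 -0.03] w 43.2 40.0
 30.28 [ 464.9 -101.5  173.8] F [ 0.1  0.1 -0.5] T [-0.01 -0.12 -0.01] w 43.3 40.0
-40 30.7 [ 464.9 -101.5  173.8] F [-0.8 -0.3 -4.9] T [-0.08 -0.02 -0.05] w 42.8 40.0
-60 31.2 [ 464.9 -101.5  174. ] F [-0.3 -0.2 -4.2] T [-0.01 -0.   -0.03] w 43.5 40.0
-78 31.67 [ 465.  -101.5  174. ] F [-0.5 -0.9 -4.6] T [-0.1   0.16  0.02] w 43.2 40.0
-86 31.96 [ 464.9 -101.5  174. ] F [-0.8 -1.  -3.7] T [-0.16  0.23  0.02] w 43.3 40.0
-89 32.21 [ 464.9 -101.5  174. ] F [-0.4 -0.  -3.9] T [-0.08  0.26  0.03] w 43.5 40.0
-92 32.46 [ 465.  -101.5  174.1] F [-1.3 -0.5 -5. ] T [-0.1   0.31 -0.03] w 43.0 40.0
-95 32.71 [ 464.8 -101.5  174. ] F [-3.6 -0.  -4.7] T [0.02 0.83 0.03] w 43.4 40.0
-98 32.96 [ 464.9 -101.5  174. ] F [-3.6 -0.1 -4.1] T [0.2  1.15 0.35] w 42.9 40.0
-101 33.21 [ 464.9 -101.4  174.1] F [-4.1  0.5 -2. ] T [0.3  1.21 0.29] w 43.5 40.0
-104 33.46 [ 465.  -101.4  174.2] F [-4.9  1.3  0.1] T [0.43 1.3  0.34] w 43.3 40.0
-107 33.71 [ 465.  -101.4  174.3] F [-5.6  3.  -0. ] T [0.54 1.25 0.38] w 43.1 40.0
-110 33.96 [ 465.1 -101.3  174.4] F [-5.4  3.1 -0.6] T [0.68 1.22 0.59] w 43.6 40.0
```

Run:
```python
from h import *
hit=r.servo_line([RX,RY,171],max_speed=12,threshold=4);st(f"floor {hit}")
r.open_gripper();s=st("open")
p=s["ee_pos"];r.servo_line(p+[0,0,130],max_speed=150)
r.move_pose([400,-101,310],down(-np.pi/2))
c,im=shot("wrist","w8");b=shot("side","s8")[1];d=shot("scene","c8")[1];st()
f=lambda a,k:cv2.resize(a,None,fx=k,fy=k)
cv2.imwrite("pics/m5.png",np.vstack([np.hstack([f(b[130:250,230:370],3)[:300],f(d[190:290,210:336],3)]),f(im,1)[0:260,:].copy() if 0 else cv2.copyMakeBorder(im[:260],0,0,0,798-512,0)]))
```

```text
floor True 34.17 [ 465.1 -101.3  174.4] F [-4.2  1.4  7.3] T [0.32 0.97 0.29] w 43.4 40.0
open 35.11 [ 464.4 -101.1  173. ] F [ 0.6 -0.8 -0.3] T [ 0.02  0.04 -0.03] w 93.0 0.0
 36.73 [ 400.5 -101.   309.4] F [ 0.4 -1.   0.4] T [ 0.05  0.01 -0.04] w 93.0 0.0
```

View pics/m5.png

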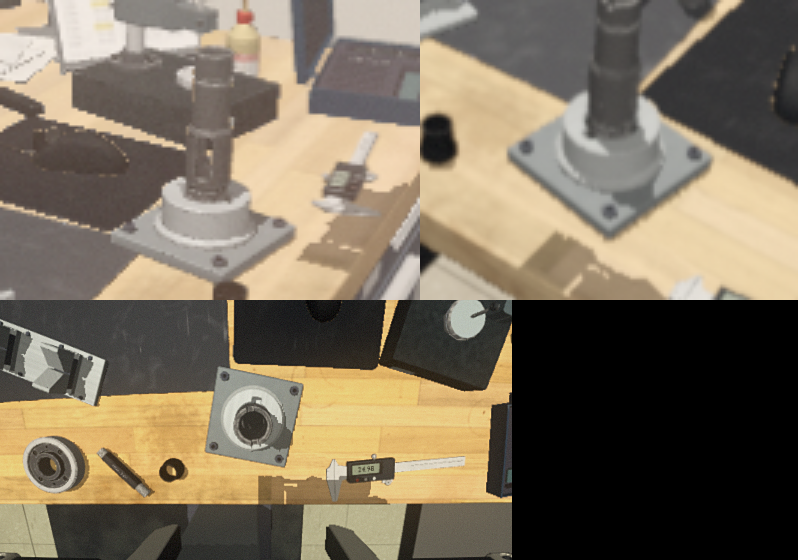

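The final views show the sub upright and sunk home in the receiver, with the keyway at (256,400) empty because the lugs are turned away. The bystanders are undisturbed and the robot is clear of everything.

```bash
python3 -c "
from workcell import r, viewer, order
print(order.sign_off())"
```

```text
the job is handed in; nothing more can be done
None
```

The sub was stood lug end down on the desk, regripped from above, sunk fully home in the receiver, turned clockwise to the stop and released; the job is handed in at about 37 s, though the turning search briefly pressed with up to about 27 N, more than the light touch asked for.

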